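# Lean a gel cassette on the viewer and hold its spring shutter open at the marker

## Task

Set up the gel viewer for a picture: take the blue-framed gel cassette out of its rack, stand its foot in the groove in front of the viewer's window, centred on the window, and let go of it leaning back at rest against the black rest bar. Then pull the viewer's orange spring-return shutter handle sideways until its black pointer stands on the red marker clip, and finish while still holding it there, because it springs shut when let go. Leave the grey cassette in its rack and everything else where it stands.

Things in the scene. Friction and masses are not known exactly. Their poses are not given: they have to be found in the camera images.
- viewer: White light box, fixed, 360 wide (own y), 90 high. Origin: on the bench at mid-width, 16 mm behind the front face, 50 mm before the back face; axes: x to its back (away from the robot), y to its left, z up. The window is in the left half of the face: centre y +75, 90 wide, z 20 to 78. A grey ledge with a groove lies before it (y 5 to 145, out to x -92)
- blue_cassette: Blue-framed clear gel cassette, a rigid slab 10 thick (own x), 100 wide (own y), 170 tall (own z), 160 g (varies); both faces alike. Origin: centre of its lower edge. It starts upright in one of the rack's two slots, either one, with its lower edge 8 mm above the bench
- blue_cassette_top (a point): Centre of the blue cassette's upper edge, 170 mm above its origin
- grey_cassette: Grey-framed cassette of the same size, in the rack's other slot; stays there. Origin: centre of its lower edge
- cassette_rack: White plastic rack, fixed, 130 x 130, origin on the bench at its centre. Two slots along its y, at own x -32 and +32, 14 mm wide between cheeks 45 mm high; floor at z 8. Slot-end stops are 22 mm high
- shutter: Spring-return shutter slide. Origin on the line of its black pointer, at the viewer's x -4, z 92; closed, at the viewer's y -50. It pulls along the viewer's -y (to the right), at most 100 mm, with 2.4 N at first and 0.6 N more per 10 mm, and springs shut when let go. The orange upright handle is centred above the origin: 24 (viewer's x) x 14 (viewer's y), z 102 to 142
- shutter_grip (a point): A point in the orange handle on its upright axis, 127 mm above the bench, 35 mm above the shutter's origin; a good height to grip
- marker: Red marker clip on the box's top behind the handle's path, 12 wide (viewer's y), staying put, set 45 to 85 mm to the right of the closed pointer. Origin: its middle, at the viewer's x +35, z 90. The pointer is on it when shutter and marker have the same y in the viewer's frame
- beaker: Clear beaker, 71 dia x 92 high, bystander; origin under its centre
- film_roll: White roll of sealing film, 62 dia x 50 high, bystander; origin under its centre
- bench_timer: White timer, 68 x 68 x 21, bystander; origin under its centre
- groove (a point): Centre of the floor of the groove for the cassette's foot: viewer's x -59, y +75 (window's centre), z 8. The groove is 28 wide (viewer's x -73 to -45) and 140 long; front lip 8 thick with its top at z 22, rear rib 8 thick with its top at z 18. With its foot in it a cassette leans on the rest bar at about 19 to 28 degrees from upright, top to the back
- rest_bar (a point): Middle of the axis of the black rubber rest bar above the window: viewer's x -17, y +75, z 85. The bar is 10 mm thick and runs along the viewer's y for 136 mm; its foremost line is at x -22
There are look-alikes about, which are no part of the job. Several things have the shape of the blue_cassette; the one meant has the colours described above.

How it is judged:
On the way, in this order (a step that is already met when the one before it is completed fails the run):
1. the blue cassette stands in the viewer's groove, centred on the window and leaning back on the rest bar, released and at rest (x of blue_cassette in the frame of viewer between -0.075 and -0.043 m and y of blue_cassette in the frame of viewer between 0.055 and 0.095 m and z of blue_cassette in the frame of viewer below 0.018 m and angle between blue_cassette's own z axis and vertical between 0.22 and 0.6 rad and x of blue_cassette_top in the frame of viewer above -0.035 m and angle between the y axis of blue_cassette and the y axis of viewer, either way round below 0.12 rad and contact force between blue_cassette and viewer above 0.3 N and contact force between blue_cassette and the arm below 0.05 N and contact force between blue_cassette and the fingers below 0.05 N and linear speed of blue_cassette below 0.02 m/s), for 0.3 s.
2. the shutter handle is held with its pointer on the red marker (y of shutter in the frame of marker between -0.007 and 0.007 m and contact force between the fingers and shutter above 1.5 N and linear speed of shutter below 0.02 m/s), for 0.5 s.
At the end, for the whole second after the job is handed in: The blue cassette rests untouched in the groove, centred within 20 mm, leaning back 13 to 34 degrees and square within 7 degrees; the pointer is within 7 mm of the marker's middle, still, the gripper holding the handle with over 1.5 N (all of step 1 and all of step 2); the arm keeps its last pose, push and grip.
It fails at once if the grey cassette is moved more than 30 mm or tipped over 17 degrees (distance of grey_cassette from where it was at the start of the episode above 0.03 m or angle between grey_cassette's own z axis and vertical above 0.3 rad).
It fails at once if the beaker, film roll or timer is moved more than 30 mm (distance of any of beaker, film_roll, bench_timer from where it was at the start of the episode above 0.03 m).
It also fails if it takes over 54 s, if anything falls off the work surface, if the arm or the gripper's body presses on something with over 40 N, if the wrist force passes 120 N, or if a joint passes its speed limit or range.

## Robot

A 6-joint arm with a two-finger parallel gripper is mounted at the origin on a cart in front of the work surface, level with it; the furniture and walls round the work are solid. World frame = base frame: x ahead of the robot, y to its left, z up, the work surface at z = 0. Lengths are in m, angles in rad, forces in N, time in s.
With the tool pointing down it reaches from about 0.35 to 0.95 m from the base axis. Payload 17.4 kg.
Tool frame: the origin (TCP) lies midway between the tips of the shut fingers; the grasp point (between the pads) lies arm.pinch_z behind it (arm.pinch_z is the distance from the TCP to the grasp point, in m); z points along the fingers, y is the line along which they close (so a half turn about z gives the same grasp; the last joint's range is limited). The gripper opens to 93 mm and grips with 3 to 60 N. Pads are 15 mm wide; open, the fingers measure 128 mm over their backs; the gripper's body (75 mm by 188 mm) begins 65 mm behind the grasp point.
Start: joints at [-1.34, 0.116, 1.442, -0, 1.584, -0.038], TCP at [0.179, -0.651, 0.219] pointing down, gripper open.
Joint ranges: [-2.83, 2.83], [-0.83, 2.19], [0.07, 2.5], [-1.14, 4.28], [0.01, 3], [-2.97, 2.97]. Speed limits (rad/s): [1.89, 1.89, 2.22, 3.14, 3.14, 3.14].

## Interface

Orientations are given as a rotation vector (axis times angle).
In Python, from rig import sensors, viewer, arm gives the robot as it stands. The module is installed in compiled form; this text tells all that it offers.
- The arm moves only by the tool play_rows, never from a script. Its argument "motion" is a list of rows, each a list of 5 numbers: the closure, from -1 (fully open) to 1 (shut), then the shift along the tool's x, y, z in mm, then the turn about the tool's z in rad. In form: [[hand, x, y, z, yaw], ...]. A call has 1 to 10 rows; each row shifts and turns the commanded pose from where the row before left it, along the tool's axes as they then stand; what a row does not reach is not made up. A row lasts 1/10 s, in which the tool goes at most 50 mm and 8.59 degrees, less where a joint would pass 70% of its speed; a pose out of reach is approached as far as the arm can. A call is refused whole if a number of a shift passes 50 or a number of a turn 0.15, either way. A call with a gripper value outside its range is refused whole. The fingers move at their own pace and stop on an object; "newtons" is the grip in N (left out, the last holds). Time passes only in rows, so rows that do not move let the fingers close. It gives the time, the measured TCP pose, the force, the opening and the grip force at its end, in the units of the state.
- sensors.sense(): the state, without advancing time (a new reading comes with each control period).
- viewer.snapshot(name): name is "side" or "top" or "wrist"; returns a dict with "img" (384x512x3 uint8, red, green, blue), "range_z" (384x512 float32, m along the optical axis (not along the pixel's ray), 0 where there is no reading), "fx", "fy", "cx", "cy" (pixels), "distortion" ([k1, k2, p1, p2, k3] as OpenCV has them; the pictures are not rectified), "R" (3x3) and "t" (3): a world point X has camera coordinates R X + t. Camera axes: x right, y down, z forward; pixel columns grow to the right and rows downward; lengths in m; the calibration is good to about 2 mm. A picture is of the moment at which its call begins.
- arm.sign_off(): hands the job in; it is judged then, once.
The state is a dict: "clock": time; "qpos": joint angles; "joint_vel": joint speeds; "tau": joint torques, N m; "eef_pos": TCP position; "tool_rot": TCP orientation; "force": force on the tool from outside, world axes, zero at the start; "wrist_torque": the same for the moment, N m; "finger_gap": opening from 0.0 (shut) to 1.0 (fully open); "grip_force": force on a finger pad.
Only numpy, scipy, OpenCV 4.12 (cv2) and the standard library are available. Lean on these libraries where they do the work, as an engineer would, in place of code of your own. Each camera call takes 0.05 s, during which the arm holds its last target. There are 200 camera calls.

## Working session

There is one attempt and no reset: what is moved stays moved. The work goes in short steps, Python scripts to look and compute and a tool call to move; the robot and the scene stay as the last step left them, time stands still between calls to the robot, and variables do not carry over. Pictures are saved under pics/ and viewed, at most 12 in all, crops included, and the job is handed in when it is done.

Besides the shell and the picture viewer there is one more tool, called after "Request:" as name([rows], argument=value, ...), one row to a line, values as JSON. play_rows: Moves the arm, as the interface text tells. Its arguments: {"type":"object","properties":{"motion":{"type":"array","items":{"type":"array","items":{"type":"number"}}},"newtons":{"type":"number"}},"required":["motion"]}

```bash
mkdir -p pics
cat > h.py <<'E'
import numpy as np, cv2
from rig import sensors, viewer, arm
def snap(n,tag):
    s=viewer.snapshot(n); np.savez(f'{tag}.npz',**{k:np.array(v) for k,v in s.items()})
    return s
def load(tag): return dict(np.load(f'{tag}.npz'))
def save(s,f,box=None,k=1):
    im=s['img'][:,:,::-1]
    if box: im=im[box[1]:box[3],box[0]:box[2]]
    cv2.imwrite(f'pics/{f}.png',cv2.resize(im,None,fx=k,fy=k,interpolation=cv2.INTER_CUBIC))
def K(s): return np.array([[s['fx'],0,s['cx']],[0,s['fy'],s['cy']],[0,0,1.]])
def ray(s,u,v):
    p=cv2.undistortPoints(np.array([[[u,v]]],float),K(s),np.array(s['distortion'],float))[0,0]
    d=np.array(s['R']).T@np.array([p[0],p[1],1]); c=-np.array(s['R']).T@np.array(s['t'])
    return c,d
def atz(s,u,v,z):
    c,d=ray(s,u,v); return c+d*(z-c[2])/d[2]
def dep(s,u,v,r=1):
    c,d=ray(s,u,v); w=s['range_z'][int(v)-r:int(v)+r+1,int(u)-r:int(u)+r+1]; w=w[w>0]
    return c+d*np.median(w) if len(w) else None
def proj(s,P):
    r,_=cv2.Rodrigues(np.array(s['R'],float)); return cv2.projectPoints(np.array(P,float).reshape(-1,1,3),r,np.array(s['t'],float),K(s),np.array(s['distortion'],float))[0].reshape(-1,2)
E
python3 - <<'E'
from h import *
st=sensors.sense();print(st, arm.pinch_z)
a=snap('top','top0');b=snap('side','side0')
im=np.hstack([a['img'],b['img']]);
save(a,'top0',None,1.5);save(b,'side0',None,1.5)
for s in(a,b):print(np.array(s['R']).round(2).tolist(),np.array(s['t']))
E
```

```text
{'clock': 0.0, 'qpos': array([-1.33980302e+00,  1.16490349e-01,  1.44226980e+00,  7.71489249e-06,
        1.58400289e+00, -3.77966142e-02]), 'joint_vel': array([ 0.00021021, -0.00119012, -0.0011997 , -0.00062067, -0.00135082,
       -0.00040817]), 'tau': array([ 6.08236296e-03, -7.21264029e+01, -6.22601581e+01,  7.83550227e-02,
        2.38729559e-02, -6.76192030e-05]), 'eef_pos': array([ 0.1792047 , -0.65056183,  0.21789943]), 'tool_rot': array([-3.11210841e+00, -4.20788330e-01,  1.65191635e-04]), 'force': array([-0.55843915,  0.54374949, -0.59060592]), 'wrist_torque': array([ 0.05131054, -0.00762874, -0.04292287]), 'grip_force': 0.0, 'finger_gap': 0.9973375799356808} 0.0188
[[-0.01, -1.0, -0.03], [-0.99, 0.02, -0.17], [0.17, 0.02, -0.99]] [0.08114234 0.53135933 1.12973096]
[[1.0, -0.09, -0.01], [-0.06, -0.5, -0.86], [0.07, 0.86, -0.5]] [-0.50503391  0.16764926  0.93324466]
```

View pics/top0.png

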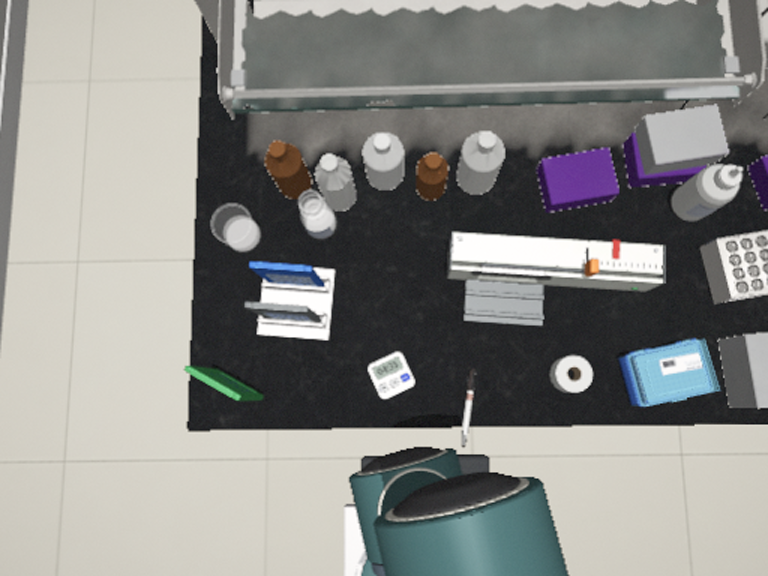

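View pics/side0.png

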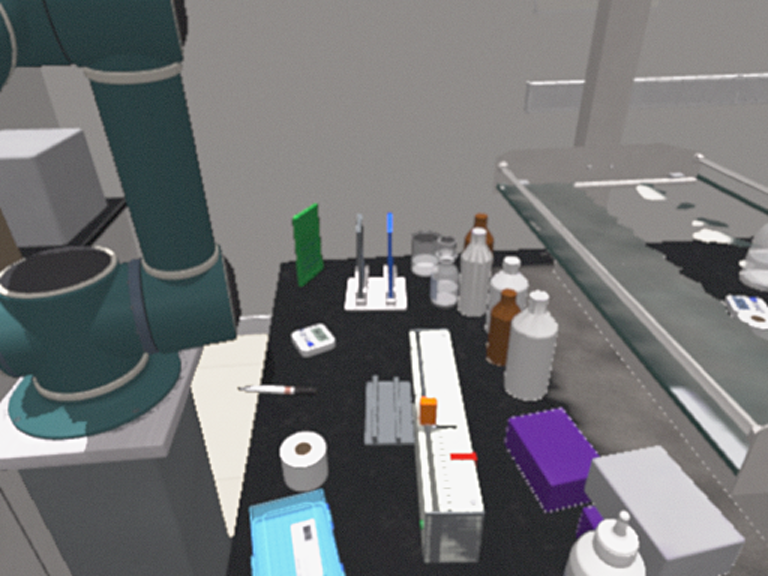

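Blue-framed cassette: top view about (190,182) native and side (260,172). The grey one is at (190,206) and the green one at (150,255). The blue frame in the rear slot fits the description. I'll confirm that in a crop.

Run:
```python
from h import *
a=load('top0')
save(a,'rack',(155,165,235,235),8);save(a,'view',(295,145,450,225),5)
```

```text
(no output)
```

View pics/rack.png

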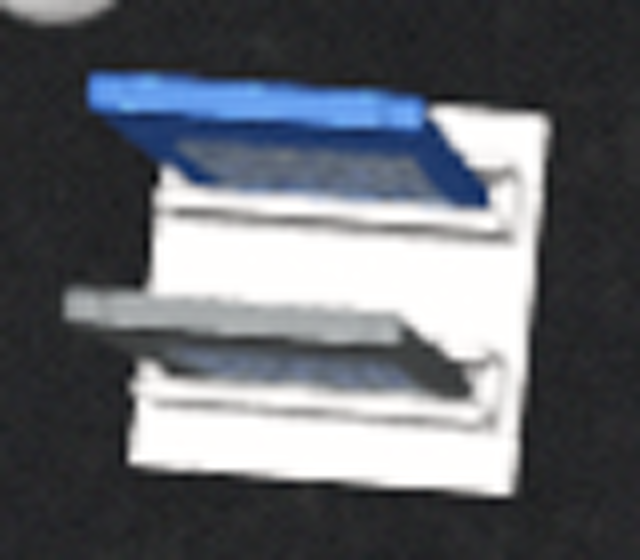

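View pics/view.png

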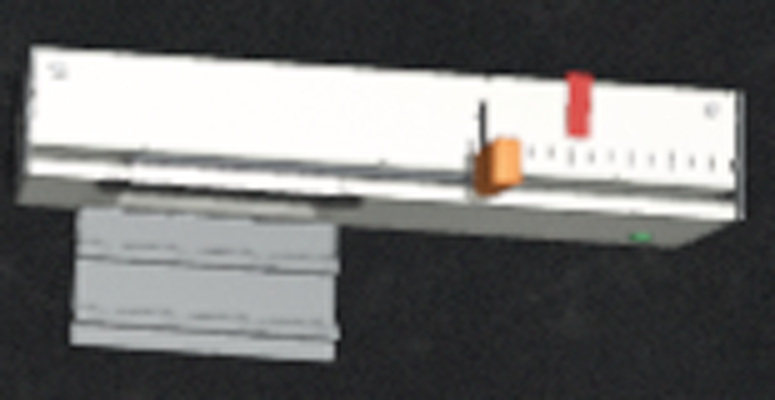

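The crop confirms it: the blue-framed cassette is in the rear slot, its top edge running from crop (88,91) to (422,112). The grey one is in the front slot. In the viewer crop the top face corners are (32,47), (743,92), (735,218) and (28,175). The red clip is at (579,104) and the pointer at (483,110).

```bash
cat >> h.py <<'E'
def nat(p,k,o): return (p[0]+.5)/k-.5+o[0],(p[1]+.5)/k-.5+o[1]
E
python3 - <<'E'
from h import *
a=load('top0')
R=[atz(a,*nat(p,8,(155,165)),.178) for p in [(88,75),(425,97),(418,128),(88,108)]]
print('blue',np.array(R).round(4).tolist(),np.mean(R,0))
d=(R[0]+R[3]-R[1]-R[2])[:2];print('yawY',np.degrees(np.arctan2(d[1],d[0])),np.hypot(*d)/2)
V=[atz(a,*nat(p,5,(295,145)),.09) for p in [(32,47),(743,92),(735,218),(28,175)]]
print('view',np.array(V).round(4).tolist())
y=(V[0]+V[3]-V[1]-V[2])[:2];print('W',np.hypot(*y)/2);y/=np.hypot(*y);x=np.array([y[1],-y[0]])
o=np.mean(V,0)[:2]-x*.017
print('yawx',np.degrees(np.arctan2(x[1],x[0])),'o',o)
def loc(p,z):
    q=atz(a,*nat(p,5,(295,145)),z)[:2]-o;return (q@x,q@y)
print('marker',loc((579,104),.095),'pointer',loc((483,110),.092),'handletop',loc((507,163),.142))
print('ledge',[loc(p,.022) for p in [(72,345),(333,358)]], [loc(p,.018) for p in [(338,268),(338,228),(78,208)]])
for n,vx,vy in(('groove',-.059,.075),('grip',-.004,-.05),):print(n,o+x*vx+y*vy)
w=lambda u,v:dep(a,u,v).round(4)
print('top z',w(330,165),w(400,172),'bluetop',w(187,178),'ledge',w(340,200))
E
```

```text
blue [[0.5483, 0.2906, 0.178], [0.5398, 0.1905, 0.178], [0.5306, 0.1925, 0.178], [0.5383, 0.2904, 0.178]] [0.53924628 0.24103858 0.178     ]
yawY 85.32740778611048 0.09931752522957638
view [[0.6122, -0.0371, 0.09], [0.5817, -0.3957, 0.09], [0.5171, -0.3866, 0.09], [0.5454, -0.0332, 0.09]]
W 0.3572187439279589
yawx -4.727976183956997 o [ 0.54714262 -0.21173065]
marker (np.float64(0.03693644151120392), np.float64(-0.09710016130666112)) pointer (np.float64(0.03149087298613673), np.float64(-0.04999316837531538)) handletop (np.float64(-0.0056946230010205805), np.float64(-0.04906139218905241))
ledge [(np.float64(-0.09395025198417536), np.float64(0.14581044897407525)), (np.float64(-0.09162938521030503), np.float64(0.007751676433377892))] [(np.float64(-0.04259518033163377), np.float64(0.005856742916551461)), (np.float64(-0.020878604154784083), np.float64(0.006541330735850368)), (np.float64(-0.019039232942555537), np.float64(0.14607593400560023))]
groove [ 0.49452527 -0.13212277]
grip [ 0.53903498 -0.26123081]
top z [ 0.5817 -0.11    0.0909] [ 0.5608 -0.2865  0.088 ] bluetop [0.5376 0.2395 0.178 ] ledge [ 0.503  -0.145   0.0053]
```

Request:
play_rows([
  [-0.1,0,0,-4,-0.136],
  [-0.1,0,0,-4,-0.136],
  [-0.1,0,0,-4,-0.136],
  [-0.1,0,0,-4,-0.136],
  [-0.1,0,0,-4,-0.136],
  [-0.1,0,0,-4,-0.136],
  [-0.1,0,0,0,-0.136],
  [-0.1,0,0,0,-0.136],
  [-0.1,0,0,0,-0.136],
  [-0.1,0,0,0,0],
], newtons=25)

```text
clock: 1.1
eef_pos: [0.1792, -0.6507, 0.2422]
tool_rot: [-2.303, -2.136, -0.0]
force: [0.1, 0.1, -0.2]
finger_gap: 0.549
grip_force: 0.0
```

Request:
play_rows([
  [-0.1,30,9,0,0],
  [-0.1,40,12,0,0],
  [-0.1,40,12,0,0],
  [-0.1,40,12,0,0],
  [-0.1,40,12,0,0],
  [-0.1,40,12,0,0],
  [-0.1,40,12,0,0],
  [-0.1,40,12,0,0],
  [-0.1,40,12,0,0],
  [-0.1,40,12,0,0],
])

```text
clock: 2.1
eef_pos: [0.3264, -0.2695, 0.2426]
tool_rot: [2.312, 2.127, 0.0]
force: [1.0, 0.6, -0.3]
finger_gap: 0.549
grip_force: 0.0
```

Request:
play_rows([
  [-0.1,40,12,0,0],
  [-0.1,40,12,0,0],
  [-0.1,40,12,0,0],
  [-0.1,40,12,0,0],
  [-0.1,40,12,0,0],
  [-0.1,40,12,0,0],
  [-0.1,40,12,0,0],
  [-0.1,40,12,0,0],
  [-0.1,30,12,0,0],
  [-0.1,0,0,0,0],
])

```text
clock: 3.1
eef_pos: [0.4619, 0.0722, 0.242]
tool_rot: [-2.307, -2.131, 0.001]
force: [-0.3, -1.0, -0.8]
finger_gap: 0.552
grip_force: 0.0
```

```bash
cat >> h.py <<'E'
from scipy.spatial.transform import Rotation as Ro
def delta(P):
    s=sensors.sense();M=Ro.from_rotvec(s['tool_rot']).as_matrix()
    print('t',round(s['clock'],2),'tcp',s['eef_pos'].round(4),'tool y yaw',np.degrees(np.arctan2(M[1,1],M[0,1])).round(2),'tilt',M[2].round(3),'F',s['force'].round(1),'gap',s['finger_gap'].round(3),'grip',round(s['grip_force'],1))
    print('delta tool mm',(1e3*M.T@(np.array(P)-s['eef_pos'])).round(1))
E
python3 - <<'E'
from h import *
delta((.5392,.2405,.240))
s=snap('wrist','w1');save(s,'w1',None,1)
E
```

```text
Traceback (most recent call last):
  File "h.py", line 27, in delta
    print('t',round(s['clock'],2),'tcp',s['eef_pos'].round(4),'tool y yaw',np.degrees(np.arctan2(M[1,1],M[0,1])).round(2),'tilt',M[2].round(3),'F',s['force'].round(1),'gap',s['finger_gap'].round(3),'grip',round(s['grip_force'],1))
                                                                                                                                                                             ^^^^^^^^^^^^^^^^^^^^^
AttributeError: 'float' object has no attribute 'round'
```

Request:
play_rows([
  [-0.1,35,13,0,0],
  [-0.1,40,15,0,0],
  [-0.1,40,15,0,0],
  [-0.1,30,10,0,0],
  [-0.1,20,8,0,0],
  [-0.1,9,2,0,0],
  [-0.1,0,0,0,0],
])

```text
clock: 3.8
eef_pos: [0.5375, 0.238, 0.2423]
tool_rot: [-2.308, -2.131, 0.001]
force: [0.6, -0.3, 0.1]
finger_gap: 0.549
grip_force: 0.0
```

```bash
sed -i "s/s\['finger_gap'\].round(3)/round(s['finger_gap'],3)/" h.py
python3 - <<'E'
from h import *
delta((.5392,.2405,.240))
s=snap('wrist','w1');save(s,'w1',None,1)
E
```

```text
t 3.8 tcp [0.5375 0.238  0.2423] tool y yaw -4.55 tilt [-0.    -0.001 -1.   ] F [ 0.6 -0.3  0.1] gap 0.549 grip 0.0
delta tool mm [2.7 1.5 2.3]
```

View pics/w1.png

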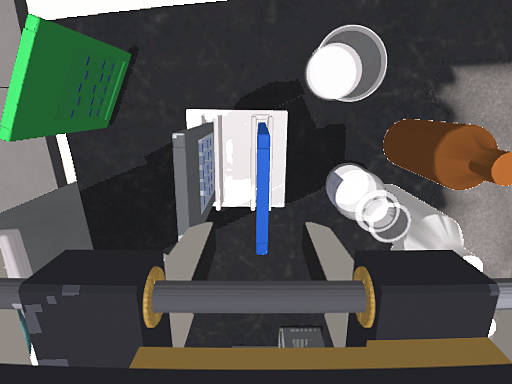

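The wrist view shows the blue top edge (262,190) midway between the fingers (about 205 and 320), with the grey cassette (190,180) outside the left finger. I'll go down and grip.

Request:
play_rows([
  [-0.1,3,1.5,20,0],
  [-0.1,0,0,30,0],
  [-0.1,0,0,30,0],
  [-0.1,0,0,24,0],
  [-0.1,0,0,0,0],
  [1,0,0,0,0],
  [1,0,0,0,0],
  [1,0,0,0,0],
  [1,0,0,0,0],
  [1,0,0,0,0],
])

```text
clock: 4.85
eef_pos: [0.5395, 0.2409, 0.1392]
tool_rot: [2.306, 2.133, 0.001]
force: [-0.1, -0.7, 0.2]
finger_gap: 0.165
grip_force: 0.0
```

Request:
play_rows([
  [1,0,0,0,0],
  [1,0,0,-5,0],
  [1,0,0,-15,0],
  [1,0,0,-25,0],
  [1,0,0,-25,0],
  [1,0,0,-30,0],
  [1,0,0,-20,0],
  [1,0,0,0,0],
])

```text
clock: 5.65
eef_pos: [0.54, 0.2412, 0.2628]
tool_rot: [2.305, 2.132, 0.007]
force: [-0.1, 0.3, -2.2]
finger_gap: 0.102
grip_force: 25.0
```

Run:
```python
from h import *
x=np.array([np.cos(np.radians(-4.7)),np.sin(np.radians(-4.7))]);y=np.array([-x[1],x[0]]);o=np.array([.5471,-.2117])
g=o+x*-.060+y*.075
delta((*g,.26))
s=snap('wrist','w2');save(s,'w2',None,1)
```

```text
t 5.65 tcp [0.54   0.2412 0.2628] tool y yaw -4.46 tilt [ 0.002  0.004 -1.   ] F [-0.1  0.3 -2.2] gap 0.102 grip 25.0
delta tool mm [-375.7  -17.3    1.9]
```

View pics/w2.png

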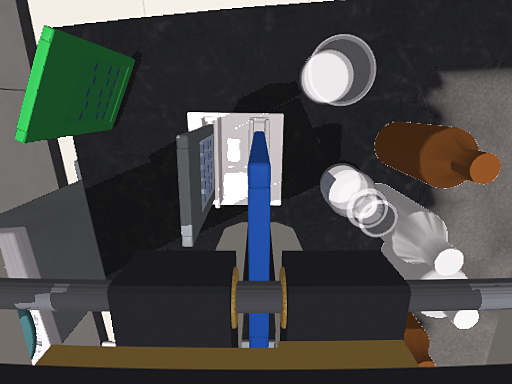

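The blue cassette is held upright between the fingers (260,250), clear of the rack, and the grey one stands in its slot. I'll carry it to a point above the groove.

Request:
play_rows([
  [1,-20,-1,0,0],
  [1,-35,-2,0,0],
  [1,-40,-2,0,0],
  [1,-40,-2,0,0],
  [1,-40,-2,0,0],
  [1,-40,-2,0,0],
  [1,-40,-2,0,0],
  [1,-40,-2,0,0],
  [1,-40,-2,0,0],
  [1,-25,0,0,0],
])

```text
clock: 6.7
eef_pos: [0.4933, -0.1188, 0.2572]
tool_rot: [-2.307, -2.131, 0.002]
force: [-0.3, -0.3, -1.8]
finger_gap: 0.107
grip_force: 25.0
```

Request:
play_rows([
  [1,-15,0,0,0],
  [1,0,0,0,0],
  [1,0,0,0,0],
])

```text
clock: 7.0
eef_pos: [0.4931, -0.1311, 0.2581]
tool_rot: [-2.306, -2.132, 0.0]
force: [0.0, 0.1, -1.6]
finger_gap: 0.107
grip_force: 25.0
```

Run:
```python
from h import *
delta((.4935,-.1320,.26))
s=snap('side','s2')
b=(200,90,360,310); im=s['img'][b[1]:b[3],b[0]:b[2],::-1]
t=snap('top','t2')
b=(280,110,440,240); im2=t['img'][b[1]:b[3],b[0]:b[2],::-1]
A=cv2.resize(im,None,fx=2.4,fy=2.4);B=cv2.resize(im2,None,fx=2.5,fy=2.5);C=np.zeros((528,384+400,3),np.uint8);C[:,:384]=A;C[:325,384:]=B
cv2.imwrite('pics/c2.png',C)
```

```text
t 7.0 tcp [ 0.4931 -0.1311  0.2581] tool y yaw -4.47 tilt [ 0.001 -0.001 -1.   ] F [ 0.   0.1 -1.6] gap 0.107 grip 25.0
delta tool mm [-0.9  0.4 -2. ]
```

View pics/c2.png

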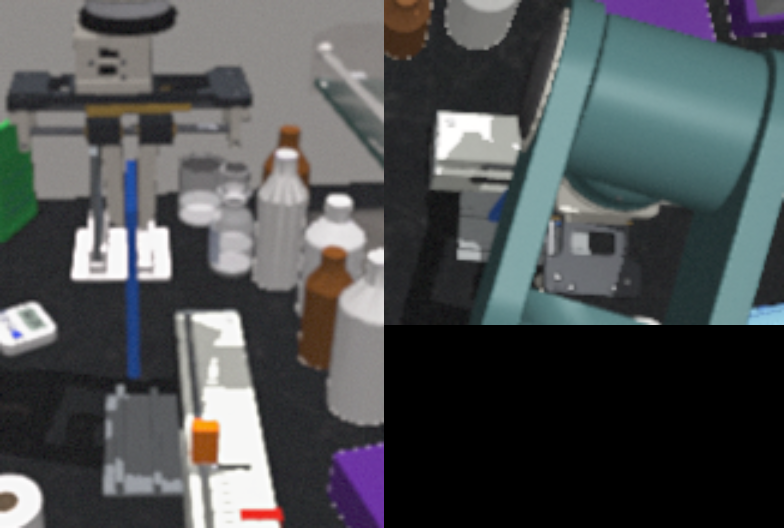

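The side view shows the cassette hanging plumb, its foot at (133,375) over the groove. I'll lower it and watch the force.

Request:
play_rows([
  [1,-1,0,15,0],
  [1,0,0,25,0],
  [1,0,0,25,0],
  [1,0,0,20,0],
  [1,0,0,15,0],
  [1,0,0,8,0],
  [1,0,0,4,0],
  [1,0,0,0,0],
  [1,0,0,0,0],
])

```text
clock: 8.0
eef_pos: [0.4934, -0.1327, 0.1474]
tool_rot: [2.306, 2.133, 0.001]
force: [-0.1, -0.2, -1.2]
finger_gap: 0.109
grip_force: 25.0
```

Request:
play_rows([
  [1,0,0,3,0],
  [1,0,0,3,0],
  [1,0,0,0,0],
  [1,0,0,0,0],
])

```text
clock: 8.4
eef_pos: [0.4931, -0.1326, 0.1406]
tool_rot: [-2.306, -2.133, -0.0]
force: [0.7, -0.1, -2.1]
finger_gap: 0.106
grip_force: 25.0
```

Run:
```python
from h import *
delta((.4935,-.1320,.14))
s=snap('side','s3')
save(s,'s3',(220,100,320,300),3)
```

```text
t 8.4 tcp [ 0.4931 -0.1326  0.1406] tool y yaw -4.47 tilt [ 0. -0. -1.] F [ 0.7 -0.1 -2.1] gap 0.106 grip 25.0
delta tool mm [0.7 0.4 0.6]
```

View pics/s3.png

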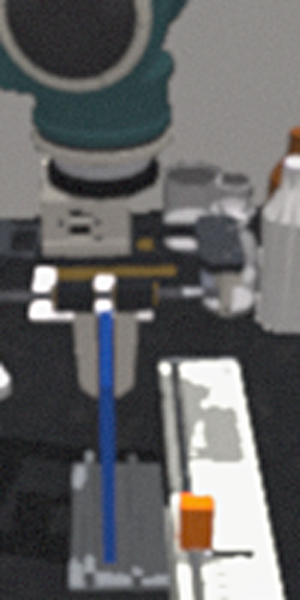

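The cassette is in the groove between the lips, foot at crop (108,560), still just off the floor. I'll touch down, loosen the grip to about 30 mm, and lean it back with the fingers.

Request:
play_rows([
  [1,0,0,2,0],
  [1,0,0,0,0],
  [0.35,0,0,0,0],
  [0.35,0,0,0,0],
  [0.35,0,0,0,0],
])

```text
clock: 8.95
eef_pos: [0.4931, -0.1327, 0.1387]
tool_rot: [2.306, 2.133, 0.0]
force: [0.1, -0.7, 0.9]
finger_gap: 0.299
grip_force: 0.0
```

Request:
play_rows([
  [0.35,0,5,0,0],
  [0.35,0,6,0,0],
  [0.35,0,6,0,0],
  [0.35,0,6,0,0],
  [0.35,0,6,0,0],
  [0.35,0,6,0,0],
  [0.35,0,5,0,0],
  [0.35,0,4,0,0],
  [0.35,0,0,0,0],
])

```text
clock: 9.85
eef_pos: [0.5373, -0.1361, 0.1386]
tool_rot: [-2.306, -2.133, 0.0]
force: [0.2, 0.3, -0.3]
finger_gap: 0.326
grip_force: 0.2
```

Run:
```python
from h import *
delta((.4935,-.1320,.14))
s=snap('side','s4')
save(s,'s4',(220,100,320,300),3)
```

```text
t 9.85 tcp [ 0.5373 -0.1361  0.1386] tool y yaw -4.46 tilt [ 0. -0. -1.] F [ 0.2  0.3 -0.3] gap 0.326 grip 0.2
delta tool mm [  0.6 -44.   -1.4]
```

View pics/s4.png

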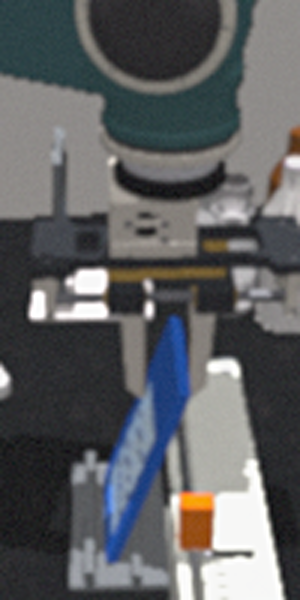

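It leans back, foot in the groove at (110,560), with its top between the fingers. I'll move a little further, open wide and lift away.

Request:
play_rows([
  [0.2,0,5,0,0],
  [-0.1,0,5,0,0],
  [-0.4,0,0,0,0],
  [-1,0,0,0,0],
  [-1,0,0,0,0],
  [-1,0,0,0,0],
  [-1,0,0,0,0],
  [-1,0,0,-15,0],
  [-1,0,0,-30,0],
  [-1,0,0,-35,0],
])

```text
clock: 10.9
eef_pos: [0.5465, -0.1367, 0.2199]
tool_rot: [-2.306, -2.132, 0.001]
force: [0.1, 0.6, 0.8]
finger_gap: 0.996
grip_force: 0.0
```

Request:
play_rows([
  [-1,0,0,-20,0],
  [-1,0,0,0,0],
  [-1,0,0,0,0],
])

```text
clock: 11.2
eef_pos: [0.5469, -0.1369, 0.2391]
tool_rot: [2.306, 2.133, 0.001]
force: [-0.2, 0.5, -0.4]
finger_gap: 0.999
grip_force: 0.0
```

Run:
```python
from h import *
delta((.5390,-.2612,.23))
s=snap('wrist','w5');t=snap('side','s5')
C=np.zeros((600,800,3),np.uint8)
C[:384,:512]=s['img'][:,:,::-1];A=cv2.resize(t['img'][140:300,225:320,::-1],None,fx=3,fy=3);C[:480,514:799]=A
cv2.imwrite('pics/c5.png',C)
```

```text
t 11.2 tcp [ 0.5469 -0.1369  0.2391] tool y yaw -4.47 tilt [-0.     0.001 -1.   ] F [-0.2  0.5 -0.4] gap 0.999 grip 0.0
delta tool mm [-124.6    1.8    9.1]
```

View pics/c5.png

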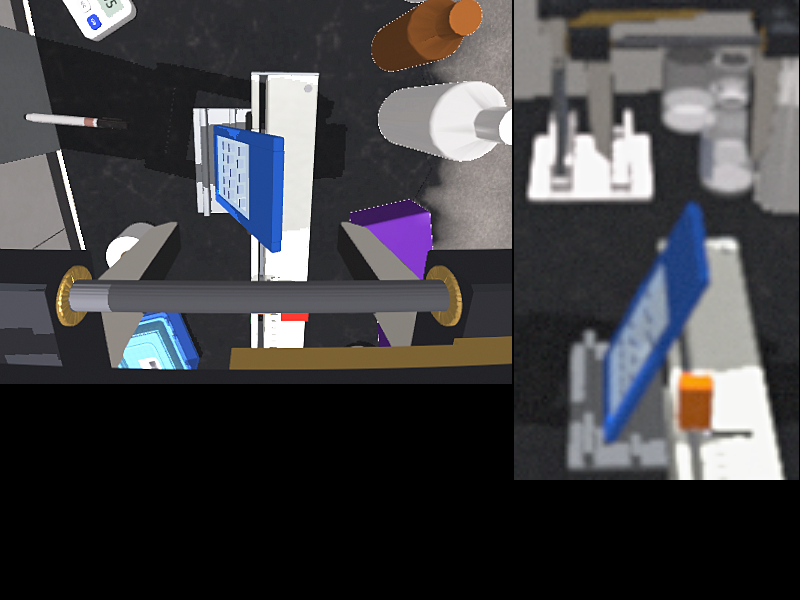

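The wrist view shows the cassette leaning at rest, its top edge running from (283,137) to (281,250). The side view shows the foot in the groove at (610,435) and the back on the bar. I'll check the numbers from depth while moving over the handle.

Request:
play_rows([
  [-1,-20,0,0,0],
  [-1,-35,0,0,0],
  [-1,-40,0,0,0],
  [-1,-29,2,0,0],
  [-1,0,0,0,0],
])

```text
clock: 11.8
eef_pos: [0.5385, -0.2633, 0.2369]
tool_rot: [-2.308, -2.129, 0.002]
force: [0.5, -0.2, 0.2]
finger_gap: 0.999
grip_force: 0.0
```

Request:
play_rows([
  [-1,0,0,0,0.1],
  [-1,0,0,0,0.14],
  [-1,0,0,0,0.14],
  [-1,0,0,0,0.14],
  [-1,0,0,0,0.14],
  [-1,0,0,0,0.14],
  [-1,0,0,0,0.14],
  [-1,0,0,0,0.14],
  [-1,0,0,0,0.14],
  [-1,0,0,0,0.14],
])

```text
clock: 12.8
eef_pos: [0.5391, -0.2598, 0.2377]
tool_rot: [-3.134, -0.2, 0.002]
force: [-0.2, -0.6, 0.4]
finger_gap: 0.999
grip_force: 0.0
```

Request:
play_rows([
  [-1,0,0,0,0.14],
  [-1,0,0,0,0.075],
  [-1,0,0,0,0],
  [-1,0,0,0,0],
])

```text
clock: 13.2
eef_pos: [0.5392, -0.2601, 0.2381]
tool_rot: [-3.139, 0.124, 0.001]
force: [0.2, 0.4, -0.3]
finger_gap: 0.998
grip_force: 0.0
```

```bash
cat >> h.py <<'E'
vx=np.array([np.cos(np.radians(-4.7)),np.sin(np.radians(-4.7))]);vy=np.array([-vx[1],vx[0]]);vo=np.array([.5471,-.2117])
def loc(P): q=np.asarray(P)[...,:2]-vo; return np.stack([q@vx,q@vy,np.asarray(P)[...,2]],-1)
E
python3 - <<'E'
from h import *
s=load('w5')
for p in [(283,139),(281,248),(276,139),(274,245),(225,140),(276,200),(250,215)]: print(p,loc(dep(s,*p,r=0)).round(4))
delta((.5390,-.2612,.1085))
s=snap('wrist','w6');save(s,'w6',None,1.5)
E
```

```text
(283, 139) [0.013 0.124 0.163]
(281, 248) [ 0.0198 -0.0055  0.0902]
(276, 139) [0.0073 0.1242 0.1661]
(274, 245) [0.0074 0.0348 0.1666]
(225, 140) [-0.0446  0.1111  0.0524]
(276, 200) [0.0083 0.0745 0.1653]
(250, 215) [-0.0142  0.0459  0.1231]
t 13.2 tcp [ 0.5392 -0.2601  0.2381] tool y yaw -94.54 tilt [-0.001 -0.    -1.   ] F [ 0.2  0.4 -0.3] gap 0.998 grip 0.0
delta tool mm [  0.    1.2 129.6]
```

View pics/w6.png

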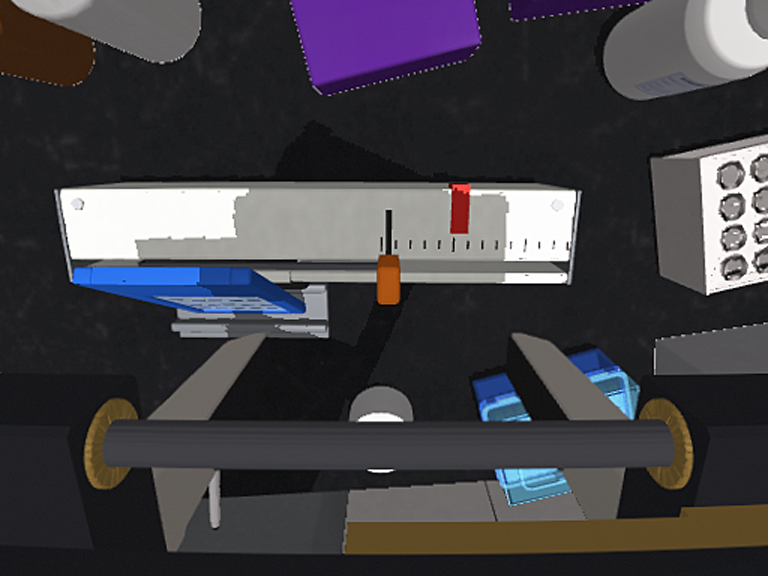

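The cassette leans about 26°, centred at y ≈ 0.078 with its foot at x ≈ -0.063, which is good. In this view the pointer is at (388,230) and the clip at (460,208), with the handle top at (388,265). Next is the pull distance.

Run:
```python
from h import *
s=load('w6')
n=lambda p:nat(p,1.5,(0,0))
for nm,p in (('ptr',(388.5,220)),('ptr',(388.5,245)),('mk',(460,190)),('mk',(459.5,228)),('handtop',(388,265))):
    u=n(p);D=dep(s,round(u[0]),round(u[1]),0);print(nm,loc(D).round(4),[loc(atz(s,*u,z)).round(4)[:2].tolist() for z in(.09,.092,.1)])
```

```text
ptr [ 0.031  -0.0489  0.0941] [[0.03, -0.0487], [0.0302, -0.0487], [0.0313, -0.0487]]
ptr [ 0.0133 -0.049   0.0926] [[0.0126, -0.0488], [0.013, -0.0488], [0.0145, -0.0488]]
mk [ 0.051  -0.0961  0.0911] [[0.0504, -0.0968], [0.0505, -0.0965], [0.051, -0.0952]]
mk [ 0.0247 -0.0972  0.0909] [[0.0247, -0.0976], [0.025, -0.0972], [0.0262, -0.096]]
handtop [ 0.0094 -0.0481  0.1359] [[-0.0016, -0.0485], [-0.0011, -0.0485], [0.0007, -0.0485]]
```

Request:
play_rows([
  [-0.1,0,1,0,0],
  [-0.1,0,0,25,0],
  [-0.1,0,0,30,0],
  [-0.1,0,0,30,0],
  [-0.1,0,0,25,0],
  [-0.1,0,0,19,0],
  [-0.1,0,0,0,0],
  [1,0,0,0,0],
  [1,0,0,0,0],
  [1,0,0,0,0],
], newtons=30)

```text
clock: 14.25
eef_pos: [0.5396, -0.2619, 0.111]
tool_rot: [3.138, -0.129, 0.002]
force: [0.4, -0.0, 0.5]
finger_gap: 0.343
grip_force: 0.0
```

Request:
play_rows([
  [1,0,0,0,0],
  [1,0,0,0,0],
  [1,0,0,0,0],
])

```text
clock: 14.55
eef_pos: [0.5393, -0.2615, 0.1101]
tool_rot: [-3.139, 0.129, -0.001]
force: [0.3, 2.4, 3.4]
finger_gap: 0.15
grip_force: 30.0
```

Request:
play_rows([
  [1,0,4,0,0],
  [1,0,6,0,0],
  [1,0,8,0,0],
  [1,0,8,0,0],
  [1,0,8,0,0],
  [1,0,7,0,0],
  [1,0,4,0,0],
  [1,0,3,0,0],
  [1,0,0,0,0],
  [1,0,0,0,0],
])

```text
clock: 15.55
eef_pos: [0.5353, -0.3097, 0.1101]
tool_rot: [-3.139, 0.129, -0.0]
force: [-1.0, 5.2, 6.5]
finger_gap: 0.143
grip_force: 30.0
```

Run:
```python
from h import *
delta((.5390,-.2612,.1085))
s=snap('wrist','w7');t=snap('side','s7')
C=np.zeros((600,800,3),np.uint8)
A=cv2.resize(s['img'][90:240,150:400,::-1],None,fx=2,fy=2,interpolation=cv2.INTER_CUBIC);C[:300,:500]=A
A=cv2.resize(t['img'][180:360,230:330,::-1],None,fx=2.9,fy=2.9,interpolation=cv2.INTER_CUBIC);C[:A.shape[0],502:502+A.shape[1]]=A
cv2.imwrite('pics/c7.png',C)
```

```text
t 15.55 tcp [ 0.5353 -0.3097  0.1101] tool y yaw -94.72 tilt [ 0. -0. -1.] F [-1.   5.2  6.5] gap 0.143 grip 30.0
delta tool mm [ -0.3 -48.7   1.6]
```

View pics/c7.png

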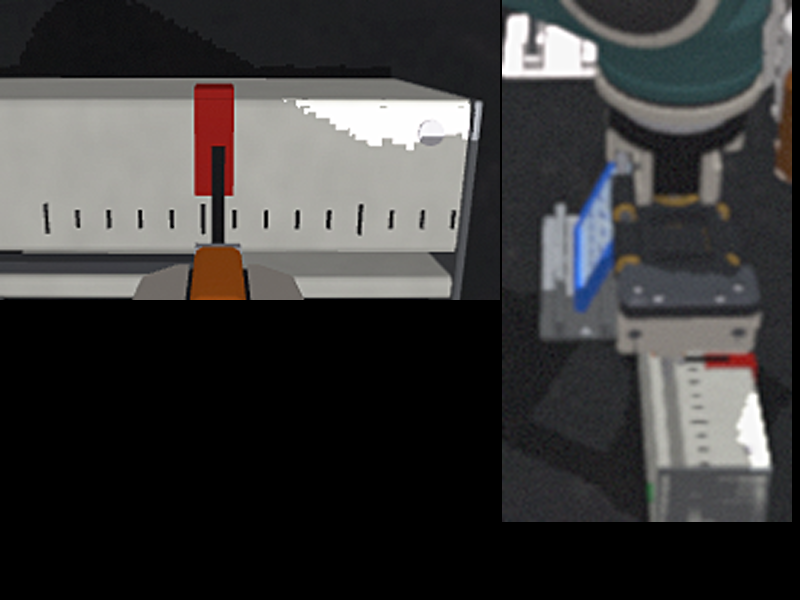

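The pointer (218,190) is on the red clip (195 to 233), about 1 mm past its middle, and the cassette still leans untouched. I'll back off 1 mm, hold and hand in.

Request:
play_rows([
  [1,0,-1,0,0],
  [1,0,0,0,0],
  [1,0,0,0,0],
  [1,0,0,0,0],
  [1,0,0,0,0],
  [1,0,0,0,0],
  [1,0,0,0,0],
  [1,0,0,0,0],
  [1,0,0,0,0],
  [1,0,0,0,0],
])

```text
clock: 16.65
eef_pos: [0.5354, -0.3086, 0.1101]
tool_rot: [-3.138, 0.129, -0.0]
force: [-1.3, 5.9, 7.7]
finger_gap: 0.148
grip_force: 30.0
```

```bash
python3 -c "
from rig import arm
print(arm.sign_off())"
```

```text
the job is handed in; nothing more can be done
None
```

I handed the job in at about 16.7 s: the blue cassette leans at rest in the groove (about 26°, within about 5 mm of the window's centre), and the gripper holds the shutter with its pointer on the red marker; sign-off returned no verdict.

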